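# Switch on the spray extraction at its toggle isolator

## Robot

A 6-joint arm with a two-finger parallel gripper is mounted at the origin on a cart in front of the work surface, level with it; the furniture and walls round the work are solid. World frame = base frame: x ahead of the robot, y to its left, z up, the work surface at z = 0. Lengths are in m, angles in rad, forces in N, time in s.
With the tool pointing down it reaches from about 0.225 to 0.875 m from the base axis. Payload 3.4 kg.
Tool frame: the origin (TCP) lies at the very end of the fingers, on their centre line; the grasp point (between the pads) lies 19 mm behind it (bot.grip_point_offset is the distance from the TCP to the grasp point, in m); z points along the fingers, y is the line along which they close (so a half turn about z gives the same grasp; the last joint's range is limited). The gripper opens to 85 mm and grips with 20 to 120 N. Pads are 22 mm wide; open, the fingers measure 114 mm over their backs; the gripper's body (76 mm by 85 mm) begins 54 mm behind the grasp point. The pads swing forward as they close: fully open they stand 13 mm farther back than shut.
Start: joints at [-1.379, 0.276, 1.505, -0, 1.361, -0.121], TCP at [0.177, -0.547, 0.195] pointing down, gripper open.
Joint ranges: [-2.89, 2.89], [-0.75, 2.08], [0.22, 2.7], [-1.18, 4.32], [0.11, 2.71], [-2.7, 2.7]. Speed limits (rad/s): [2.57, 2.57, 3.14, 3.14, 3.14, 3.14].

## Interface

Orientations are given as a rotation vector (axis times angle).
In Python, from workcell import status, viewer, bot, recognise, cut_out gives the robot as it stands.
- The arm moves only by the tool move_arm, never from a script. Its arguments are lists of equal length, an entry for each row: "travel": the shift along the tool's x, y, z each as a share of 0.03 m, from -1 to 1, a list of three; "rot": the turn, a rotation vector about the tool's x, y, z each as a share of 0.1 rad, from -1 to 1, a list of three. A call has 1 to 8 rows; each row shifts and turns the commanded pose from where the row before left it, along the tool's axes as they then stand; what a row does not reach is not made up. A row lasts 1/12 s, in which the tool goes at most 41.7 mm and 7.16 degrees, less where a joint would pass 70% of its speed; a pose out of reach is approached as far as the arm can. A call with a number of a shift or a turn outside -1 to 1 is refused whole. A call with a gripper value outside its range is refused whole. "jaw" is the opening, from -1 (shut) to 1 (fully open), set as the call begins (left out, the last holds). The fingers move at their own pace and stop on an object; "squeeze" is the grip in N (left out, the last holds). Time passes only in rows, so rows that do not move let the fingers close. It gives the time, the measured TCP pose, the force, the opening and the grip force at its end, in the units of the state.
- status.get_state(): the state, without advancing time (a new reading comes with each control period).
- viewer.get_image(name): name is "side" or "top" or "wrist"; returns a dict with "pixels" (480x640x3 uint8, red, green, blue), "intrinsics" (3x3 intrinsics, pixels), "dist_coeffs" ([k1, k2, p1, p2, k3] as OpenCV has them; the pictures are not rectified), "R" (3x3) and "t" (3): a world point X has camera coordinates R X + t. Camera axes: x right, y down, z forward; pixel columns grow to the right and rows downward; lengths in m; the calibration is good to about 2 mm. A picture is of the moment at which its call begins. There is no depth.
- bot.finish_job(): hands the job in; it is judged then, once.
Trained networks look in a picture, given as the dict that the camera call returned (one of the last four; its "shot" number tells which), for a name from the list of things; names that differ only in an ending like _2 or _b are one class to them, and where a whole thing is asked for, a point or a joint stands for the part that bears it (a point fixed in the world has none). Each returns a list of dicts, best first, with "p" (0 to 1); they miss things now and then, are a little off and sometimes report something else, mostly with a low value. They report only what shows in the picture. A call takes as long as a camera call. They do not tell look-alikes from the thing itself.
- recognise(name, picture): "centre" ([x, y, z] in m, in the coordinates of the camera as it stood for that picture, good to about 4 mm: the middle of the surface that is visible of it).
- cut_out(name, picture): "pixels" (480x640 bool, what is visible of it).
The state is a dict: "time": time; "joint_pos": joint angles; "qvel": joint speeds; "joint_torque": joint torques, N m; "tool_pos": TCP position; "tcp_rot": TCP orientation; "contact_force": force on the tool from outside, world axes, zero at the start; "ft_torque": the same for the moment, N m; "opening": finger opening in m; "grip_force": force on a finger pad.
Only numpy, scipy, OpenCV 4.12 (cv2) and the standard library are available. Lean on these libraries where they do the work, as an engineer would, in place of code of your own. Each camera call takes 0.05 s, during which the arm holds its last target. There are 200 camera calls.

## Task

Spraying is about to start: switch on the extraction by flipping the toggle with the red sleeve over to the side of its box with the green spot, until it snaps across and stays there. Leave the blue and the yellow toggle as they stand, and take the gripper away from the switch afterwards.

Things in the scene. Friction and masses are not known exactly. Their poses are not given: they have to be found in the camera images.
- red_switch: Box of the red toggle, fixed: grey, white lid, 92 x 82 x 50 mm high, foot 110 x 80 mm. Origin: centre of its underside, z up; x runs from the OFF side (black ring on the lid) to the ON side (green spot). The toggle turns about the box's y axis, pivot 56 mm above the origin, and reaches 70 mm from it; a red sleeve 12-18 mm thick covers the outer 50. Tip 120 mm above the bench.
- red_lever (a joint): Angle of the red toggle, rad: 0 = OFF, leaning 0.4 to the box's -x; 0.4 = upright; 0.8 = ON, leaning 0.4 to +x. Starts at 0. Over-centre spring: below 0.4 it springs back to 0, beyond 0.4 it snaps by itself to 0.8 and stays. About 5 N across the sleeve starts it; the force falls to nothing at the centre. Hard stops at both ends.
- blue_lever (a joint): Angle of the blue-sleeved toggle, same make and values, on its own box; starts OFF (0), to stay so. The three boxes stand in any order, each turned its own way up to 1.1 rad either way from x straight ahead, centres 170 mm or more apart.
- yellow_lever (a joint): Angle of the yellow-sleeved toggle on its own box, same make and same values; it starts ON (0.8) and is to stay so.
Not all that is in view belongs to the job. What is shaped like the red_switch but brown or orange is not meant.

How it is judged:
At the end, for the whole second after the job is handed in: The red toggle rests over on its ON side (above 0.65 of 0.8 rad), the blue one is still OFF (below 0.15 rad) and the yellow one still ON (above 0.65 rad) (value of joint each of red_lever, yellow_lever above 0.65 rad and velocity of joint red_lever between -0.1 and 0.1 rad/s and value of joint blue_lever below 0.15 rad); the robot touches nothing.
It fails at once if the blue toggle is flipped (value of joint blue_lever above 0.4 rad).
It fails at once if the yellow toggle is flipped (value of joint yellow_lever below 0.4 rad).
It also fails if it takes over 29 s, if anything falls off the work surface, if the arm or the gripper's body presses on something with over 40 N, if the wrist force passes 120 N, or if a joint passes its speed limit or range.

## Working session

There is one attempt and no reset: what is moved stays moved. The work goes in short steps, Python scripts to look and compute and a tool call to move; the robot and the scene stay as the last step left them, time stands still between calls to the robot, and variables do not carry over. Pictures are saved under pics/ and viewed, at most 10 in all, crops included, and the job is handed in when it is done.

Besides the shell and the picture viewer there is one more tool, called as name(argument=value, ...) on one line, values as JSON. move_arm: Moves the arm, as the interface text tells. Shift numbers are shares of 0.03 m and turn numbers shares of 0.1 rad, none past 1 either way. Its arguments: {"type":"object","properties":{"travel":{"type":"array","items":{"type":"array","items":{"type":"number"}}},"rot":{"type":"array","items":{"type":"array","items":{"type":"number"}}},"jaw":{"type":"number"},"squeeze":{"type":"number"}},"required":["travel","rot"]}

```bash
mkdir -p pics; ls; cat > h.py <<'E'
import numpy as np,cv2
from workcell import status, viewer, bot, recognise, cut_out
def world(p,c): return np.array(p['R']).T@(np.array(c)-np.array(p['t']))
def proj(p,X):
    r,_=cv2.Rodrigues(np.array(p['R'],float)); return cv2.projectPoints(np.array(X,float).reshape(-1,3),r,np.array(p['t'],float),np.array(p['intrinsics']),np.array(p['dist_coeffs']))[0].reshape(-1,2)
def onplane(p,uv,z):
    q=cv2.undistortPoints(np.array(uv,float).reshape(-1,1,2),np.array(p['intrinsics']),np.array(p['dist_coeffs'])).reshape(-1,2)
    R=np.array(p['R']);o=-R.T@np.array(p['t']);d=np.c_[q,np.ones(len(q))]@R
    return o+d*((z-o[2])/d[:,2])[:,None]
def save(p,n,crop=None,s=1):
    im=p['pixels'][:,:,::-1]
    if crop: im=im[crop[1]:crop[3],crop[0]:crop[2]]
    cv2.imwrite('pics/'+n,cv2.resize(im,None,fx=s,fy=s,interpolation=cv2.INTER_CUBIC))
E
python3 - <<'E'
from h import *
for n in('top','side'):
    p=viewer.get_image(n);save(p,n+'1.png')
    print(n,-np.array(p['R']).T@np.array(p['t']))
    for k in('red_switch','red_lever'):
        for d in recognise(k,p):
            print(k,d['p'],world(p,d['centre']).round(3),proj(p,world(p,d['centre'])).round())
s=status.get_state();print(s['time'],s['tcp_rot'],s['tool_pos'])
E
```

```text
pics
top [ 0.38576179 -0.10043171  1.3473848 ]
red_switch 0.93 [ 0.577 -0.013  0.046] [[288. 205.]]
red_switch 0.84 [ 0.445 -0.455  0.048] [[488. 261.]]
red_switch 0.81 [ 0.418 -0.027  0.049] [[295. 276.]]
red_lever 0.66 [ 0.575 -0.024  0.115] [[291. 201.]]
red_lever 0.41 [ 0.429 -0.469  0.102] [[501. 266.]]
side [ 0.55519996 -1.32359177  0.63878737]
red_switch 0.96 [ 0.42  -0.048  0.039] [[276. 241.]]
red_switch 0.92 [ 0.587 -0.041  0.039] [[343. 240.]]
red_switch 0.68 [ 0.441 -0.483  0.047] [[265. 342.]]
red_lever 0.65 [ 0.413 -0.047  0.1  ] [[272. 218.]]
red_lever 0.57 [ 0.434 -0.48   0.1  ] [[260. 315.]]
red_lever 0.42 [ 0.584 -0.033  0.095] [[343. 218.]]
0.3 [-3.10263052e+00 -4.89233585e-01  3.02075730e-06] [ 0.17688786 -0.54691949  0.194308  ]
```

View pics/top1.png

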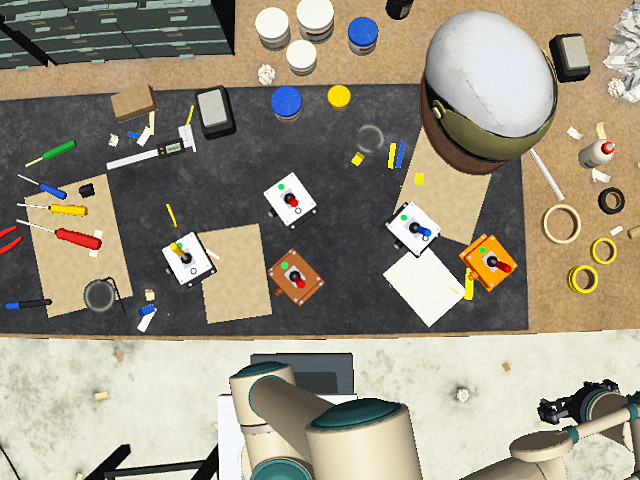

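View pics/side1.png

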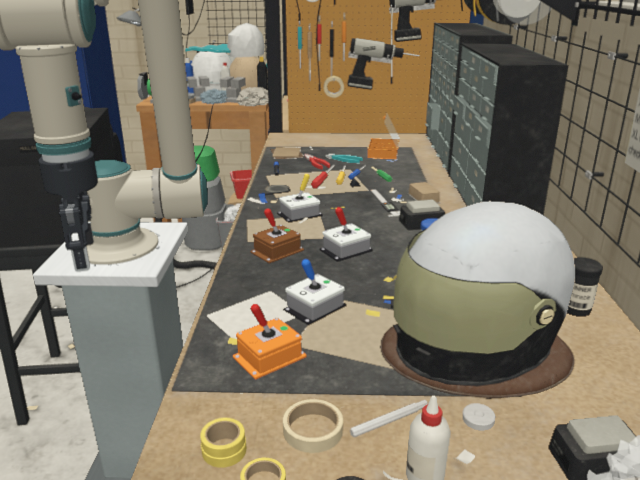

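The top view shows three boxes with a red toggle: the grey/white one at (290,200), the brown one at (295,278) and the orange one at (488,262). The other toggles are blue at (413,229) and yellow at (187,258). By the description I choose the grey/white one at (290,200). I'll check it in a crop and measure it.

```bash
python3 - <<'E'
from h import *
p=viewer.get_image('top');save(p,'crop.png',(250,160,340,310),4)
im=p['pixels'][160:240,250:330];hsv=cv2.cvtColor(im,cv2.COLOR_RGB2HSV).astype(int)
H,S,V=hsv[...,0],hsv[...,1],hsv[...,2]
def cen(m): 
    n,l,st,c=cv2.connectedComponentsWithStats(m.astype(np.uint8)); i=1+st[1:,4].argmax(); return c[i]+[250,160],st[i]
g=cen((H>45)&(H<85)&(S>100)); r=cen(((H<8)|(H>172))&(S>120)&(V>80))
w=cen((S<40)&(V>170))
print(g,r,w)
print('green',onplane(p,g[0],.05),'lid',onplane(p,w[0],.05),'sleeve@.1',onplane(p,r[0],.1))
m=(S<60)&(V>170)
n,l,st,c=cv2.connectedComponentsWithStats(m.astype(np.uint8));i=1+st[1:,4].argmax()
pts=cv2.findContours((l==i).astype(np.uint8),0,2)[0][0].reshape(-1,2)+[250,160]
P=onplane(p,pts,.05)[:,:2]
print(cv2.minAreaRect((P*1000).astype(np.float32)))
q=viewer.get_image('side')
for n,X in(('t',p),('s',q)):
  for d in cut_out('red_lever',X): 
    ys,xs=np.nonzero(d['pixels']); print(n,d['p'],xs.mean(),ys.mean(),xs.min(),xs.max(),ys.min(),ys.max())
E
```

```text
(array([280.72413793, 186.4137931 ]), array([28, 24,  6,  6, 29], dtype=int32)) (array([292.66176471, 201.61764706]), array([38, 37, 10, 10, 68], dtype=int32)) (array([289.28981132, 198.82113208]), array([  14,   12,   52,   54, 1325], dtype=int32))
green [[0.61851106 0.00313108 0.05      ]] lid [[ 0.59013953 -0.01576501  0.05      ]] sleeve@.1 [[ 0.57608372 -0.02618972  0.1       ]]
((590.5159912109375, -15.627082824707031), (92.24891662597656, 82.39656829833984), 34.660438537597656)
t 0.52 292.83116883116884 202.55844155844156 289 297 197 208
t 0.42 501.98425196850394 265.9685039370079 493 510 261 272
t 0.4 298.0121951219512 280.9146341463415 293 303 275 287
s 0.5 260.0590405904059 317.2619926199262 250 270 304 333
```

View pics/crop.png

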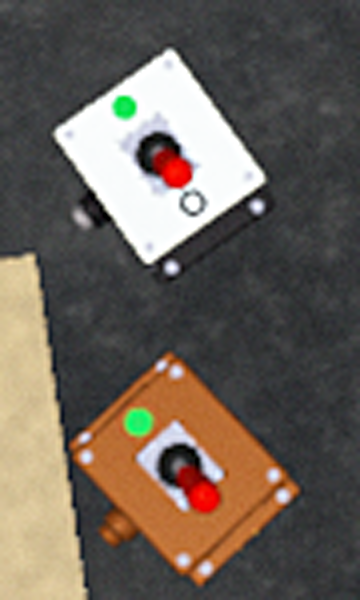

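The crop confirms it: grey box, white lid, red toggle at crop pixel (175,172) leaning to the black ring, green spot at (124,107). The box is at (0.590,-0.016) with yaw 0.605. I'll close the jaw, turn tool x onto the box's x and travel to a point behind the toggle.

move_arm(travel=[[0, 0, 0], [0, 0, 0], [0, 0, 0], [0.9, -0.34, 0], [0.9, -0.34, 0], [0.9, -0.34, 0], [0.9, -0.34, 0], [0.9, -0.34, 0]], rot=[[0, 0, -1], [0, 0, -1], [0, 0, -0.9], [0, 0, 0], [0, 0, 0], [0, 0, 0], [0, 0, 0], [0, 0, 0]], jaw=-1)

```text
time: 1.17
tool_pos: [0.2598, -0.4275, 0.1947]
tcp_rot: [3.0, 0.932, 0.0]
contact_force: [0.9, 0.5, -0.1]
opening: 0.0001
grip_force: 0.0
```

move_arm(travel=[[0.9, -0.34, 0], [0.9, -0.34, 0], [0.9, -0.34, 0], [0.9, -0.34, 0], [0.9, -0.34, 0], [0.9, -0.34, 0], [0.9, -0.34, 0], [0.9, -0.34, 0]], rot=[[0, 0, 0], [0, 0, 0], [0, 0, 0], [0, 0, 0], [0, 0, 0], [0, 0, 0], [0, 0, 0], [0, 0, 0]])

```text
time: 1.83
tool_pos: [0.3915, -0.2377, 0.1949]
tcp_rot: [2.999, 0.932, 0.001]
contact_force: [0.2, -0.2, -0.0]
opening: 0.0002
grip_force: 0.0
```

move_arm(travel=[[0.86, -0.29, 0], [0.86, -0.29, 0], [0.86, -0.29, 0], [0.86, -0.29, 0], [0.86, -0.29, 0], [0.86, -0.29, 0], [0.86, -0.29, 0], [0.86, -0.29, 0]], rot=[[0, 0, 0], [0, 0, 0], [0, 0, 0], [0, 0, 0], [0, 0, 0], [0, 0, 0], [0, 0, 0], [0, 0, 0]])

```text
time: 2.5
tool_pos: [0.5222, -0.0633, 0.1947]
tcp_rot: [3.0, 0.933, 0.0]
contact_force: [0.7, 0.3, -0.5]
opening: 0.0002
grip_force: 0.0
```

```bash
cat > m.py <<'E'
from h import *
s=status.get_state();c=np.array([.5905,-.0156]);a=.605;u=np.array([np.cos(a),np.sin(a)]);v=np.array([u[1],-u[0]])
d=np.array(s['tool_pos'][:2])-c;R=cv2.Rodrigues(np.array(s['tcp_rot']))[0]
print(s['time'],'u,v',d@u,d@v,'z',s['tool_pos'][2],'yaw',np.arctan2(R[1,0],R[0,0]),'F',s['contact_force'])
E
cat > look.py <<'E'
import sys;from m import *
p=viewer.get_image('side');save(p,sys.argv[1],(240,140,400,260),5)
E
python3 look.py s2.png
```

```text
2.5 u,v -0.08334589737853733 0.0003740300851968125 z 0.1947460697263102 yaw 0.6029979406590937 F [ 0.66637803  0.28869558 -0.54455967]
```

View pics/s2.png

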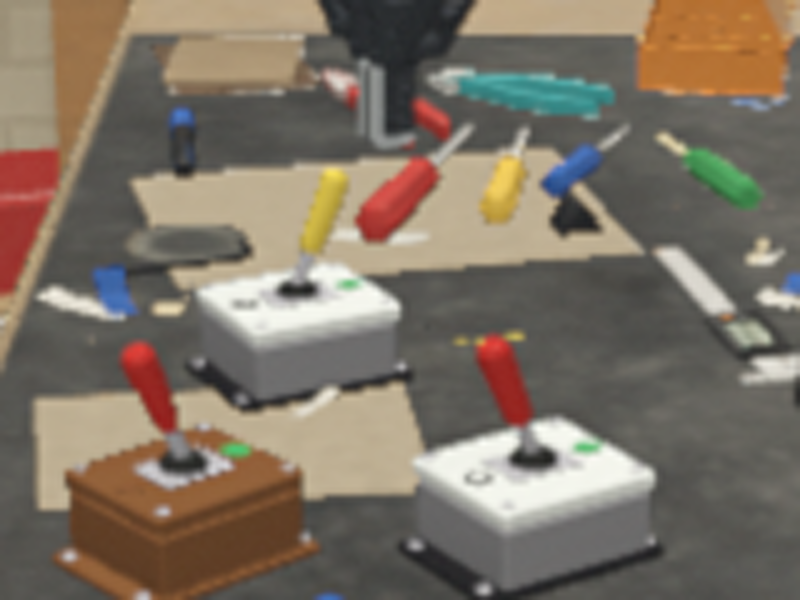

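The gripper is behind the red toggle (crop (390,145)), which is at (500,370) and still leaning OFF. Next I go down and push in steps.

move_arm(travel=[[0, 0, 0.8], [0, 0, 0.8], [0, 0, 0.8], [0, 0, 0.8], [0.5, 0, 0], [0.5, 0, 0], [0.4, 0, 0], [0.4, 0, 0]], rot=[[0, 0, 0], [0, 0, 0], [0, 0, 0], [0, 0, 0], [0, 0, 0], [0, 0, 0], [0, 0, 0], [0, 0, 0]])

```text
time: 3.22
tool_pos: [0.5694, -0.0332, 0.1006]
tcp_rot: [2.998, 0.933, 0.007]
contact_force: [1.0, 0.8, 0.0]
opening: 0.0001
grip_force: 0.0
```

```bash
python3 m.py
```

```text
3.2167 u,v -0.027358698616419767 0.0024763159341022857 z 0.10056063783912961 yaw 0.6033168006821334 F [1.00789976 0.80750769 0.02285552]
```

move_arm(travel=[[0.25, 0, 0], [0.25, 0, 0], [0.25, 0, 0]], rot=[[0, 0, 0], [0, 0, 0], [0, 0, 0]])

```text
time: 3.47
tool_pos: [0.5856, -0.0206, 0.0993]
tcp_rot: [2.999, 0.933, 0.001]
contact_force: [-0.1, 0.7, -0.4]
opening: -0.0001
grip_force: 0.0
```

```bash
python3 look.py s3.png
```

```text
3.4667 u,v -0.006911352278320534 0.0013147338902724027 z 0.0992627922037834 yaw 0.6033317126609634 F [-0.09176202  0.74599179 -0.37501842]
```

View pics/s3.png

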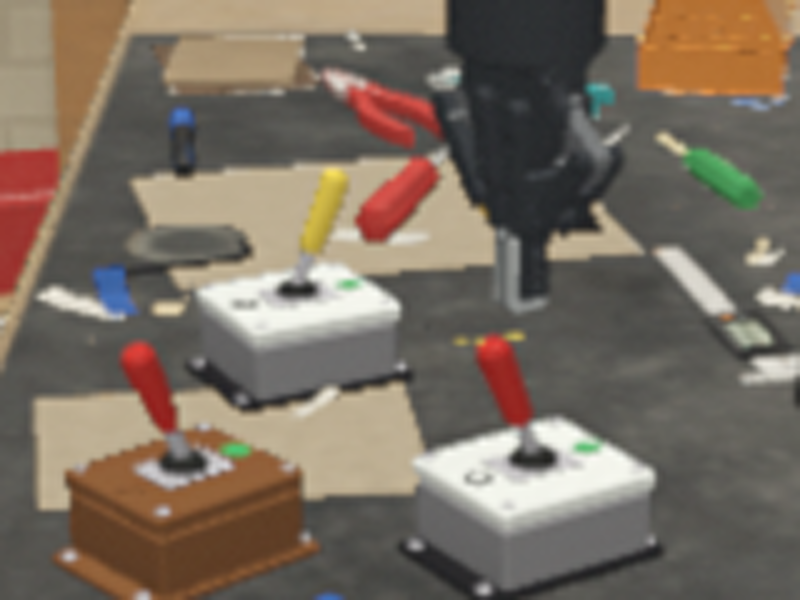

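The fingertip at crop (525,300) is not at the toggle and seems to be behind and above it, so one calibration doesn't agree. I'll check the TCP projections in all the cameras.

```bash
python3 - <<'E'
from m import *
t=s['tool_pos'];tip=np.r_[c-.0273*u,.12];lid=[c[0],c[1],.05]
out=[]
for n in('side','top'):
    p=viewer.get_image(n)
    P=proj(p,[t,tip,lid]);print(n,P.round(1))
    im=p['pixels'][:,:,::-1].copy()
    x,y=P[0].astype(int);x0,y0=max(x-65,0),max(y-60,0);im=im[y0:y0+120,x0:x0+130];im=cv2.resize(im,None,fx=3,fy=3,interpolation=cv2.INTER_CUBIC)
    for q,col in zip(P,((255,255,0),(0,255,0),(255,0,255))): cv2.drawMarker(im,tuple(int(k) for k in (q-[x0,y0])*3),col,0,14,1)
    out.append(im)
cv2.imwrite('pics/both.png',np.hstack(out))
E
```

```text
3.5167 u,v -0.005500301855856525 0.0015234922264779833 z 0.09914376104725484 yaw 0.6034135926687605 F [1.78001962 0.36850255 0.49741766]
side [[343.9 214.6]
 [336.3 208.3]
 [345.  232.3]]
top [[289.7 196.8]
 [294.5 203.9]
 [289.2 198.7]]
```

View pics/both.png

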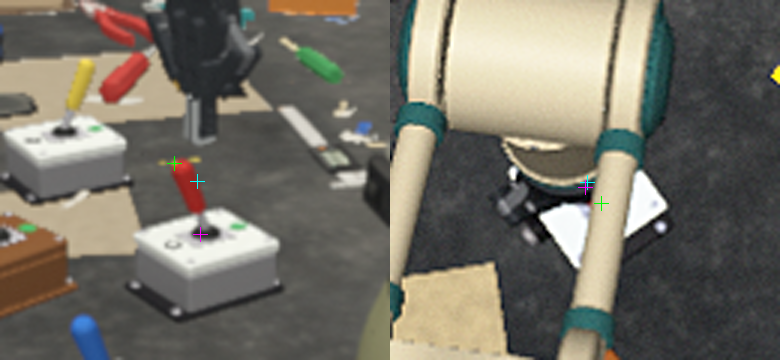

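The lid projection fits the box in both cameras. The gripper is what's off: it appears about 40–50 mm to the left (+y) of the reported TCP. I'll compare this with the start picture, do the same check with the wrist camera, and triangulate the tip.

```bash
python3 - <<'E'
from m import *
st=status.get_state();print(st['joint_pos'])
ps=viewer.get_image('side');pt=viewer.get_image('top');pw=viewer.get_image('wrist')
print('start tip side proj',proj(ps,[.1769,-.5469,.1943]),'closed-finger observed about (80,265)')
print('wrist cam at',-np.array(pw['R']).T@np.array(pw['t']),'TCP in wrist',proj(pw,st['tool_pos']),'lid',proj(pw,[c[0],c[1],.05]))
A=cv2.resize(ps['pixels'][150:240,300:390],(390,390),interpolation=cv2.INTER_CUBIC)
B=cv2.resize(pt['pixels'][160:240,240:320],(390,390),interpolation=cv2.INTER_CUBIC)
W=cv2.resize(pw['pixels'],(0,0),fx=.3,fy=.3)
S=cv2.imread('pics/side1.png')[220:280,40:130,::-1];S=cv2.resize(S,None,fx=2.4,fy=2.4)
row=np.zeros((200,780,3),np.uint8);row[:144,:192]=W;row[:144,300:516]=S
cv2.imwrite('pics/tri.png',np.vstack([np.hstack([A,B]),row])[:,:,::-1])
cv2.imwrite('pics/wrist_full.png',pw['pixels'][:,:,::-1])
for k in ('red_switch','red_lever'):
  for d in recognise(k,pw): print(k,d['p'],world(pw,d['centre']),proj(pw,world(pw,d['centre'])))
E
```

```text
3.6167 u,v -0.0077434575020682295 0.0011586703972263266 z 0.09873034419324786 yaw 0.6034621365229942 F [ 0.46743201 -0.39077633 -0.46445237]
[-1.54481713e-01  3.58456516e-01  1.63147057e+00 -3.46988540e-04
  1.15150771e+00  8.12993698e-01]
start tip side proj [[ 90.24373678 285.25004384]] closed-finger observed about (80,265)
wrist cam at [0.64277564 0.01946189 0.27813046] TCP in wrist [[316.32254849 279.17806746]] lid [[314.12928092 235.01266285]]
red_switch 0.9 [0.44798721 0.01109324 0.01440658] [[173.80196821 356.80780748]]
red_switch 0.77 [ 0.59583161 -0.00906473  0.05108777] [[309.92051242 221.62635811]]
red_lever 0.9 [ 0.5832572 -0.0238907  0.0933747] [[319.53833305 280.77645939]]
```

View pics/tri.png

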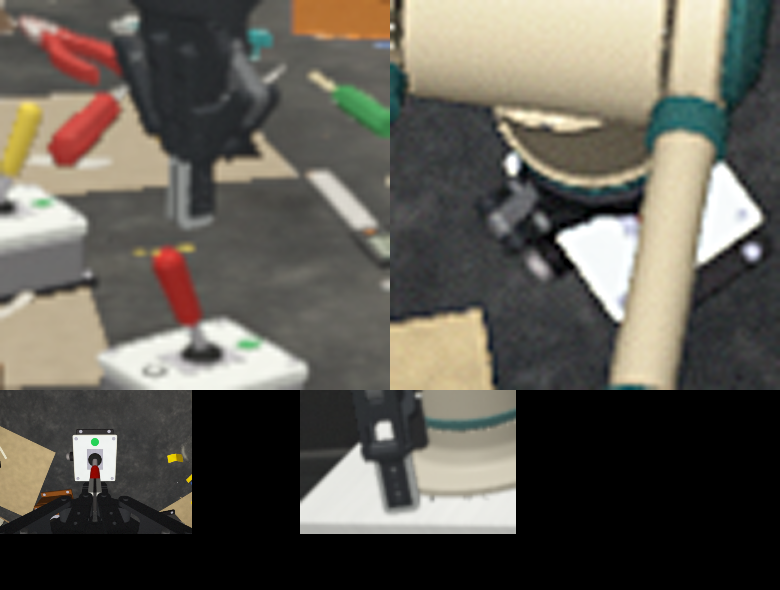

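View pics/wrist_full.png

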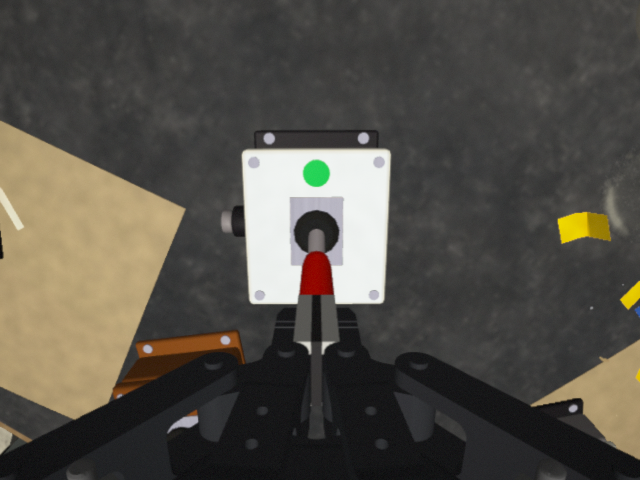

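The wrist view shows the fingers reaching straight over the sleeve, with their end at about (316,295). The reported TCP projects to (316,279). Sideways alignment is right, but the real fingertip is higher than reported, so it passed over the toggle. Now to find by how much.

```bash
python3 - <<'E'
from m import *
pw=viewer.get_image('wrist');ps=viewer.get_image('side');t=np.array(s['tool_pos']);u3=np.r_[u,0]
for dz in (0,.013,.02,.03,.04): print(dz,'side',proj(ps,t+[0,0,dz])[0].round(1),'wrist tip centre/front11mm',proj(pw,[t+[0,0,dz],t+[0,0,dz]+.011*u3]).round(1).tolist())
print('sleeve tip OFF in wrist',proj(pw,np.r_[c-.0273*u,.12]),'pivot',proj(pw,np.r_[c,.056]))
E
```

```text
3.8667 u,v -0.008695319749534754 0.0011320848863985583 z 0.09861381033011436 yaw 0.6023451846841918 F [-0.70169932 -0.03385011 -0.51802147]
0 side [342.7 215.1] wrist tip centre/front11mm [[316.0, 280.8], [315.9, 258.3]]
0.013 side [342.8 210.1] wrist tip centre/front11mm [[316.0, 291.9], [316.0, 268.0]]
0.02 side [342.8 207.4] wrist tip centre/front11mm [[316.0, 298.5], [316.0, 273.9]]
0.03 side [342.9 203.6] wrist tip centre/front11mm [[316.0, 309.0], [316.0, 283.0]]
0.04 side [343.  199.7] wrist tip centre/front11mm [[316.1, 320.7], [316.0, 293.4]]
sleeve tip OFF in wrist [[313.42697949 339.74640039]] pivot [[313.82259496 237.72389474]]
```

Both cameras agree that the real tip is about 37 mm above the reported z. I'll back off, go 35 mm lower (the lid stays clear even by the reported z) and push again.

move_arm(travel=[[-0.75, 0, 0], [-0.75, 0, 0], [-0.75, 0, 0], [0, 0, 0], [0, 0, 0.58], [0, 0, 0.58], [0.4, 0, 0], [0.4, 0, 0]], rot=[[0, 0, 0], [0, 0, 0], [0, 0, 0], [0, 0, 0], [0, 0, 0], [0, 0, 0], [0, 0, 0], [0, 0, 0]])

```text
time: 4.63
tool_pos: [0.5488, -0.0454, 0.0635]
tcp_rot: [-3.0, -0.93, 0.002]
contact_force: [0.1, 0.1, 0.3]
opening: -0.0001
grip_force: 0.0
```

move_arm(travel=[[0.3, 0, 0], [0.3, 0, 0], [0.2, 0, 0], [0, 0, 0]], rot=[[0, 0, 0], [0, 0, 0], [0, 0, 0], [0, 0, 0]])

```text
time: 4.97
tool_pos: [0.5706, -0.0313, 0.0645]
tcp_rot: [2.999, 0.934, 0.004]
contact_force: [-1.8, -1.7, 0.5]
opening: 0.0002
grip_force: 0.7
```

```bash
python3 m.py
```

```text
4.9667 u,v -0.025242684023675174 0.0015989595992736644 z 0.06445602149833599 yaw 0.6039562483020352 F [-1.77349735 -1.70484745  0.50175171]
```

The push is now meeting about 2.5 N against it, so the fingers are on the sleeve. I keep pushing past centre.

move_arm(travel=[[0.2, 0, 0], [0.2, 0, 0], [0.2, 0, 0], [0, 0, 0], [0, 0, 0]], rot=[[0, 0, 0], [0, 0, 0], [0, 0, 0], [0, 0, 0], [0, 0, 0]])

```text
time: 5.38
tool_pos: [0.5837, -0.0217, 0.0637]
tcp_rot: [-3.0, -0.933, -0.001]
contact_force: [-0.7, 0.1, -0.2]
opening: -0.0001
grip_force: 0.0
```

```bash
python3 look.py s4.png
```

```text
5.3833 u,v -0.009018639213028153 0.0011451674304909253 z 0.06371195123298466 yaw 0.6031598796093707 F [-0.70250939  0.1342073  -0.18368148]
```

View pics/s4.png

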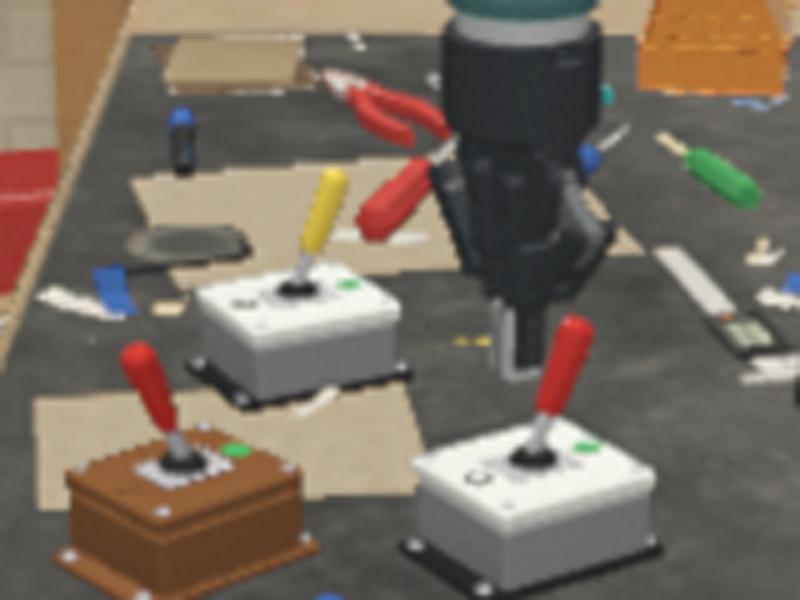

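The red toggle has snapped across: it now leans to the green side, with its tip at (577,325) and the finger at (518,375). Yellow at (325,210) is unchanged. I'll back off and then lift.

move_arm(travel=[[-0.6, 0, 0], [-0.8, 0, 0], [-0.8, 0, -0.3], [0, 0, -1], [0, 0, -1], [0, 0, -1], [0, 0, -1], [0, 0, 0]], rot=[[0, 0, 0], [0, 0, 0], [0, 0, 0], [0, 0, 0], [0, 0, 0], [0, 0, 0], [0, 0, 0], [0, 0, 0]])

```text
time: 6.1
tool_pos: [0.5326, -0.0605, 0.1992]
tcp_rot: [2.994, 0.93, 0.017]
contact_force: [0.8, -1.0, 0.8]
opening: 0.0
grip_force: 0.0
```

move_arm(travel=[[0, 0, 0], [0, 0, 0], [0, 0, 0]], rot=[[0, 0, 0], [0, 0, 0], [0, 0, 0]])

```text
time: 6.35
tool_pos: [0.5277, -0.0592, 0.1913]
tcp_rot: [-2.999, -0.932, 0.004]
contact_force: [-0.1, 0.2, 0.0]
opening: -0.0003
grip_force: 0.0
```

```bash
python3 - <<'E'
from m import *
p=viewer.get_image('side');save(p,'end.png',(210,150,400,300),4)
E
```

```text
6.35 u,v -0.07647005712757188 0.0001361121230880982 z 0.1913326080559957 yaw 0.6026425306301803 F [-0.13162956  0.17687465  0.02049507]
```

View pics/end.png

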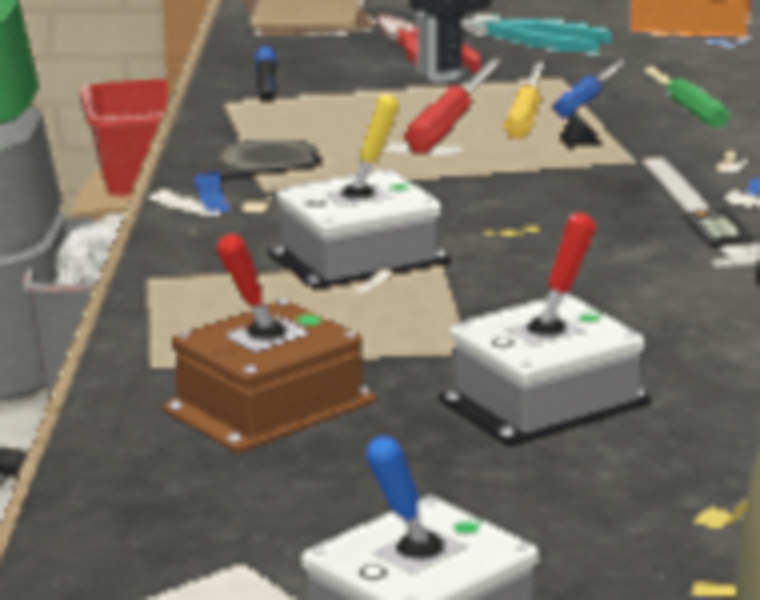

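Red stays ON at (575,250), blue is still OFF at (393,475), yellow is still ON at (378,130), and the gripper is clear at (440,60). I'm handing it in.

```bash
python3 -c "
from workcell import bot
print(bot.finish_job())"
```

```text
the job is handed in; nothing more can be done
None
```

The red toggle snapped over to ON and stayed there, blue is still OFF and yellow still ON, the gripper is clear of the switch, and the job was handed in at about 6.4 s; no verdict came back.

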